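Snap the funnel back onto the toy tugboat

ROBOT

A 6-joint arm with a two-finger parallel gripper is mounted at the origin on the work surface. World frame = base frame: x ahead of the robot, y to its left, z up, the work surface at z = 0. Lengths are in m, angles in rad, forces in N, time in s.
With the tool pointing down it reaches from about 0.35 to 0.875 m from the base axis. Payload 4.2 kg.
Tool frame: the origin (TCP) lies midway between the tips of the shut fingers; the grasp point (between the pads) lies env.pinch_z behind it (env.pinch_z is the distance from the TCP to the grasp point, in m); z points along the fingers, y is the line along which they close (so a half turn about z gives the same grasp; the last joint's range is limited). The gripper opens to 85 mm and grips with 20 to 120 N. Pads are 22 mm wide; open, the fingers measure 114 mm over their backs; the gripper's body (76 mm by 85 mm) begins 54 mm behind the grasp point. The pads swing forward as they close: fully open they stand 13 mm farther back than shut.
Start: joints at [-1.014, 0.385, 0.008, 0, -1.194, -0.259], TCP at [0.183, -0.597, 0.231] pointing down, gripper open.
Joint ranges: [-3.14, 3.14], [-1.21, 2.06], [-1.07, 1.41], [-3.16, 2.05], [-2.99, -0.16], [-3.1, 3.1]. Speed limits (rad/s): [2.79, 2.79, 3.14, 3.14, 3.14, 3.14].

INTERFACE

Orientations are given as a unit quaternion [w, x, y, z].
In Python, from workcell import env, imaging, order gives the robot as it stands.
- The arm moves only by the shell command python3 -m jog 'ROWS' [FORCE]. ROWS is JSON, a list of rows, each a list of 7 numbers: the opening, from 0 (shut) to 1 (fully open), then the shift along the world's x, y, z in m, then the turn, a rotation vector about the world's x, y, z in rad. In form: [[fingers, dx, dy, dz, ax, ay, az], ...]. A call has 1 to 10 rows; each row shifts and turns the commanded pose from where the row before left it; what a row does not reach is not made up. A row lasts 1/8 s, in which the tool goes at most 62.5 mm and 10.7 degrees, less where a joint would pass 70% of its speed; a pose out of reach is approached as far as the arm can. A call with a gripper value outside its range is refused whole. The fingers move at their own pace and stop on an object; FORCE is the grip in N (left out, the last holds). Time passes only in rows, so rows that do not move let the fingers close. It gives the time, the measured TCP pose, the force, the opening and the grip force at its end, in the units of the state.
- env.get_state(): the state, without advancing time (a new reading comes with each control period).
- imaging.read_camera(name): name is "scene" or "top" or "wrist"; returns a dict with "img" (420x560x3 uint8, red, green, blue), "z_map" (420x560 float32, m along the optical axis (not along the pixel's ray), 0 where there is no reading), "camera_matrix" (3x3 intrinsics, pixels), "T" (4x4, takes a point from camera to world coordinates). Camera axes: x right, y down, z forward; pixel columns grow to the right and rows downward; lengths in m; the calibration is good to about 2 mm. A picture is of the moment at which its call begins.
- order.finish_job(): hands the job in; it is judged then, once.
The state is a dict: "clock": time; "joints": joint angles; "qvel": joint speeds; "joint_torque": joint torques, N m; "eef_pos": TCP position; "orientation": TCP orientation; "wrist_force": force on the tool from outside, world axes, zero at the start; "moment": the same for the moment, N m; "opening": finger opening in m; "grip_force": force on a finger pad.
Only numpy, scipy, OpenCV 4.12 (cv2) and the standard library are available. Lean on these libraries where they do the work, as an engineer would, in place of code of your own. Each camera call takes 0.05 s, during which the arm holds its last target. There are 200 camera calls.

TASK

The toy tugboat's yellow funnel has come off and stands upside down on the bench, mouth up like a cup. Turn it over and press it mouth-down onto the white snap stud on the tug's aft deck, on through the click until its rim beds flush on the grey seat washer, and finish while still holding it pressed down firmly (about a kilogram's push). The tug must end upright on the bench, and the other toys are left where they are.

Things in the scene. Friction and masses are not known exactly. Their poses are not given: they have to be found in the camera images.
- funnel: Eight-sided straight cup of yellow plastic, closed end black, teal band; 50 mm across flats, 64 mm tall, about 60 g. Starts on its closed end, mouth up, any yaw. Origin: centre of the closed end's outside; z along the axis towards the mouth (up at the start, down once on the tug). x and y are normal to flats; a flat every 45 degrees. Lies on a flat without rolling. Friction about 0.6.
- funnel_mouth (a point): Centre of the funnel's mouth, in the plane of its rim, 64 mm along the funnel's z from its origin. Just inside is a round snap lip, bore 30 mm, 3 mm deep; behind it the cup is 44 mm wide.
- tug: Teal plastic tugboat, loose, flat-bottomed, 240 x 110 mm, about 0.42 kg; slides easily (friction 0.25). Origin: centre of its underside; x to the bow, z up. Deck 45 mm above the bench, bulwark to 57 mm. Forward of the stud a cream wheelhouse with a teal roof (x 16 to 78 mm, y -33 to 33 mm, top 98 mm above the bench); aft, at x = -96 mm, a black towing bitt to 63 mm above the bench.
- tug_seat (a point): Centre of the top of the grey seat washer (57 mm across) on the aft deck, 42 mm aft of the tug's origin on its centre line, 48 mm above the bench; axes as the tug's. The stud stands here. The funnel is home when its rim lies on the washer all round, its closed end 112 mm above the bench; any yaw fits.
- marble_jar: Closed glass jar of marbles with a metal lid, 76 mm wide, 110 mm tall. Origin at the centre of its underside. To be left alone.
- half_moon: Beechwood half-moon block, 76 mm long, 30 mm thick, 38 mm high, flat side down. Origin at the centre of its underside; length along its y. To be left alone.
- carriage: Red wooden train carriage, 122 mm long along its x, 52 mm wide, 53 mm tall. Origin under its middle. To be left alone.
- bucket: Small grey aluminium toy bucket, 88 mm wide at the rim, 80 mm tall, its wire handle folded down to the side. Origin at the centre of its underside. To be left alone.
- stud_tip (a point): Tip of the white snap stud, 20.5 mm above the washer: four sprung prongs, 19 mm over the tips, 34 mm over the barbs 7 mm above the washer, tapered to lead the lip in. The lip meets the barbs with the rim 11 mm up; the push rises to about 9 N (to 16 off-centre) at 8 mm, drops to nothing, the barbs click in behind the lip and draw it on from 4 to 1 mm, then the push rises on the washer.
Things that resemble listed ones, but are neither listed nor needed, are in the scene too. What is meant by the funnel is not blue or pink, and is the larger of those in its own colour.

How it is judged:
By the outcome, as a careful person would: the job done as asked, in the order asked, and still so for the second after the job is handed in, while the arm keeps its last pose, push and grip.
It also fails if it takes over 61 s, if anything falls off the work surface, if the arm or the gripper's body presses on something with over 40 N, if the wrist force passes 120 N, or if a joint passes its speed limit or range.

## Working session

There is one attempt and no reset: what is moved stays moved. The work goes in short steps, Python scripts to look and compute and a shell command to move; the robot and the scene stay as the last step left them, time stands still between calls to the robot, and variables do not carry over. Pictures are saved under pics/ and viewed, at most 10 in all, crops included, and the job is handed in when it is done.

```bash
mkdir -p pics; ls
cat > h.py <<'E'
import numpy as np, cv2
from workcell import env, imaging, order
def cam(n,f=None):
    c=imaging.read_camera(n)
    if f: cv2.imwrite('pics/'+f,c['img'][:,:,::-1])
    return c
def world(c):
    z=c['z_map'];v,u=np.indices(z.shape);K=c['camera_matrix']
    p=np.stack([(u-K[0,2])*z/K[0,0],(v-K[1,2])*z/K[1,1],z],-1)
    return p@c['T'][:3,:3].T+c['T'][:3,3]
E
python3 - <<'E'
from h import *
a=cam('top','top1.png');b=cam('scene','scene1.png')
np.savez('c.npz',t=a['img'],tw=world(a),s=b['img'],sw=world(b))
print(a['T'],b['T'],a['camera_matrix'],env.pinch_z)
print(env.get_state())
E
```

```text
pics
[[ 0.00946409 -0.98617011  0.16546583  0.40743003]
 [-0.99982305 -0.01202269 -0.01446827  0.02134235]
 [ 0.01625752 -0.16529962 -0.98610939  1.14901489]
 [ 0.          0.          0.          1.        ]] [[ 0.61800294  0.51365161 -0.59517593  1.22126731]
 [ 0.78615531 -0.39830073  0.4725636  -0.48573816]
 [ 0.00567405 -0.75994641 -0.64996096  0.76382806]
 [ 0.          0.          0.          1.        ]] [[398.67237362   0.         280.61231195]
 [  0.         398.67237362 211.34505363]
 [  0.           0.           1.        ]] 0.0187
{'clock': 0.1, 'joints': array([-1.01436941e+00,  3.85443120e-01,  6.79039020e-03, -3.97319217e-04,
       -1.19398375e+00, -2.58598581e-01]), 'qvel': array([ 8.56640951e-05, -2.61119124e-03,  3.52525860e-03,  1.63612346e-03,
        5.08460789e-04,  1.03822359e-04]), 'joint_torque': array([ 3.15331645e-04, -3.93318343e+01,  1.88930494e+01,  4.19785872e+00,
       -2.52928709e-03,  1.41151557e-07]), 'eef_pos': array([ 0.18326569, -0.59700152,  0.23036953]), 'orientation': array([-1.95117063e-04, -1.48291883e-01,  9.88943192e-01,  9.17912674e-04]), 'wrist_force': array([-0.07979934, -0.49583269,  0.22102354]), 'moment': array([0.00403997, 0.02150353, 0.06325199]), 'grip_force': 0.0, 'opening': 0.0854249304020114}
```

View pics/top1.png

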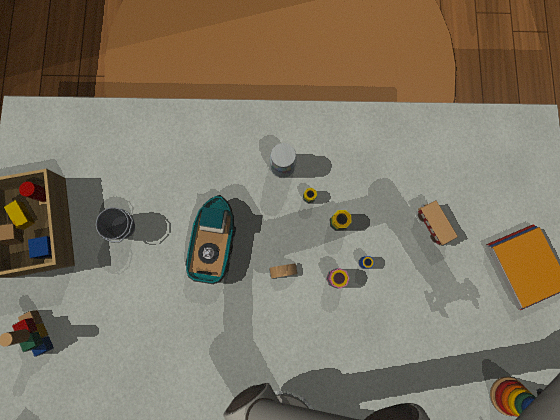

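View pics/scene1.png

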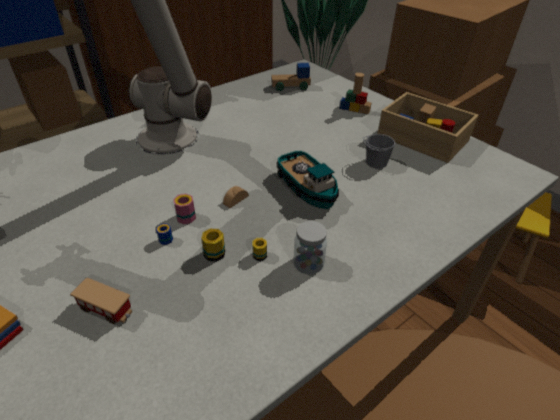

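The target is the large yellow cup: top view (342,219), scene view (213,243). The tug is at top (210,240) with its bow away from the robot and its stud at (207,253). The jar, half-moon, carriage and bucket are all clear of both.

Run:
```python
from h import *
d=np.load('c.npz')
im=d['t'];W=d['tw']
hsv=cv2.cvtColor(im,cv2.COLOR_RGB2HSV)
def comps(m,name,mn=15):
    n,l,s,c=cv2.connectedComponentsWithStats(m.astype(np.uint8))
    for i in range(1,n):
        if s[i,4]>=mn:
            p=W[l==i];q=p[p[:,2]>p[:,2].max()-.012]
            print(name,s[i,4],c[i].round(),'top',q.mean(0).round(3),'zmax',p[:,2].max().round(3),'ext',q[:,:2].min(0).round(3),q[:,:2].max(0).round(3))
H,S,V=hsv[...,0],hsv[...,1],hsv[...,2]
box=np.zeros(H.shape,bool);box[140:300,85:480]=1
comps(box&(W[...,2]>.008)&(W[...,2]<.3),'obj',40)
m=box&(H>80)&(H<100)&(S>120)&(W[...,2]>.04);m[:,:180]=0;m[:,245:]=0
r=cv2.minAreaRect(np.argwhere((W[...,2]>.03)&box&(np.arange(560)[None]>183)&(np.arange(560)[None]<240))[:,::-1].astype(np.float32));print('tug px',r)
t=W[(W[...,2]>.03)&box&(np.arange(560)[None]>183)&(np.arange(560)[None]<240)]
print(cv2.minAreaRect(t[:,:2].astype(np.float32)))
roof=t[t[:,2]>.09];print('roof',cv2.minAreaRect(roof[:,:2].astype(np.float32)))
stud=W[240:266,195:220].reshape(-1,3);s=stud[(stud[:,2]>.058)&(stud[:,2]<.08)];print('stud',s.mean(0),len(s),s[:,2].max())
f=W[205:235,328:358].reshape(-1,3);f=f[f[:,2]>.055];print('fun',cv2.minAreaRect(f[:,:2].astype(np.float32)),f[:,2].mean())
print([x for x in dir(env) if x[0]!='_'])
```

```text
obj 759 [283. 160.] top [0.737 0.001 0.112] zmax 0.118 ext [ 0.703 -0.031] [0.77  0.034]
obj 129 [309. 195.] top [ 0.644 -0.077  0.046] zmax 0.051 ext [ 0.626 -0.095] [ 0.661 -0.061]
obj 3262 [211. 242.] top [0.565 0.189 0.099] zmax 0.104 ext [0.537 0.157] [0.594 0.222]
obj 968 [436. 223.] top [ 0.565 -0.436  0.054] zmax 0.06 ext [ 0.505 -0.485] [ 0.626 -0.387]
obj 778 [113. 224.] top [0.546 0.452 0.081] zmax 0.086 ext [0.501 0.404] [0.594 0.503]
obj 281 [340. 220.] top [ 0.57  -0.163  0.065] zmax 0.071 ext [ 0.545 -0.189] [ 0.596 -0.139]
obj 132 [366. 262.] top [ 0.454 -0.236  0.045] zmax 0.05 ext [ 0.437 -0.252] [ 0.47  -0.219]
obj 285 [283. 270.] top [ 0.429 -0.004  0.038] zmax 0.045 ext [ 0.413 -0.028] [0.447 0.019]
obj 267 [337. 278.] top [ 0.409 -0.152  0.066] zmax 0.072 ext [ 0.383 -0.178] [ 0.436 -0.126]
tug px ((210.19818115234375, 218.74154663085938), (49.96049880981445, 152.61361694335938), 1.1344215869903564)
((0.475292831659317, 0.1799512803554535), (0.28446584939956665, 0.19526337087154388), 32.36922836303711)
roof ((0.5115243792533875, 0.11110551655292511), (0.2656979560852051, 0.07054701447486877), 55.641849517822266)
stud [0.47375295 0.20236307 0.06420306] 33 0.07109284166380325
fun ((0.4924374222755432, -0.08519522845745087), (0.04849988967180252, 0.2708435356616974), 45.078529357910156) 0.08183454139728616
['MotionError', 'get_state', 'pinch_z']
```

```bash
python3 -m jog '[[1,0.036,0.044,0.006,0,0,-0.058],[1,0.036,0.044,0.006,0,0,-0.058],[1,0.036,0.044,0.006,0,0,-0.058],[1,0.036,0.044,0.006,0,0,-0.058],[1,0.036,0.044,0.006,0,0,-0.058],[1,0.036,0.044,0.006,0,0,-0.058],[1,0.036,0.044,0.006,0,0,-0.058],[1,0.036,0.044,0.006,0,0,-0.058],[1,0.036,0.044,0.006,0,0,-0.058],[1,0.036,0.044,0.006,0,0,-0.058]]'
python3 - <<'E'
from h import *
from scipy.spatial.transform import Rotation as R
s=env.get_state();print(s['joints'].round(3),s['eef_pos']);q=s['orientation'];print(R.from_quat(np.r_[q[1:],q[0]]).as_matrix().round(3))
c=cam('wrist','w1.png');print(c['T'].round(3));W=world(c)
m=(W[...,2]>.055)&(W[...,2]<.075)&(np.hypot(W[...,0]-.57,W[...,1]+.163)<.045)
p=W[m];print(len(p),p.mean(0))
if len(p):
    h=cv2.convexHull(p[:,:2].astype(np.float32))[:,0]
    print('centre',cv2.minEnclosingCircle(h))
    a=np.radians(np.arange(0,180,3));w=[np.ptp(h@[np.cos(t),np.sin(t)]) for t in a]
    print([(round(np.degrees(t)),round(x*1000,1)) for t,x in zip(a,w)])
E
```

```text
clock: 1.35
eef_pos: [0.5441, -0.1557, 0.2912]
orientation: [-0.0, 0.141, 0.99, 0.0]
wrist_force: [0.6, -0.1, 0.5]
opening: 0.0855
grip_force: 0.0
[ 0.007  0.248 -0.039 -0.    -1.285 -1.862] [ 0.54407665 -0.15574114  0.29120838]
[[-0.96   0.28  -0.001]
 [ 0.28   0.96   0.   ]
 [ 0.001 -0.    -1.   ]]
[[ 0.28   0.924  0.259  0.477]
 [ 0.96  -0.27  -0.075 -0.137]
 [ 0.001  0.27  -0.963  0.432]
 [ 0.     0.     0.     1.   ]]
1044 [ 0.57149088 -0.16416739  0.0620849 ]
centre ((0.5720292925834656, -0.16404616832733154), 0.026962965726852417)
[(0, np.float64(50.7)), (3, np.float64(50.3)), (6, np.float64(50.9)), (9, np.float64(51.4)), (12, np.float64(51.9)), (15, np.float64(52.4)), (18, np.float64(52.8)), (21, np.float64(52.9)), (24, np.float64(53.0)), (27, np.float64(52.9)), (30, np.float64(52.6)), (33, np.float64(52.3)), (36, np.float64(52.0)), (39, np.float64(51.5)), (42, np.float64(50.9)), (45, np.float64(50.3)), (48, np.float64(50.2)), (51, np.float64(51.1)), (54, np.float64(51.9)), (57, np.float64(52.6)), (60, np.float64(53.1)), (63, np.float64(53.4)), (66, np.float64(53.7)), (69, np
[... 206 characters left out ...]
), (96, np.float64(50.7)), (99, np.float64(51.4)), (102, np.float64(52.1)), (105, np.float64(52.6)), (108, np.float64(52.9)), (111, np.float64(53.1)), (114, np.float64(53.2)), (117, np.float64(53.2)), (120, np.float64(53.0)), (123, np.float64(52.8)), (126, np.float64(52.3)), (129, np.float64(51.7)), (132, np.float64(51.2)), (135, np.float64(50.5)), (138, np.float64(50.5)), (141, np.float64(51.2)), (144, np.float64(52.0)), (147, np.float64(52.6)), (150, np.float64(53.1)), (153, np.float64(53.5)), (156, np.float64(53.7)), (159, np.float64(53.7)), (162, np.float64(53.7)), (165, np.float64(53.5)), (168, np.float64(53.2)), (171, np.float64(52.8)), (174, np.float64(52.1)), (177, np.float64(51.4))]
```

View pics/w1.png

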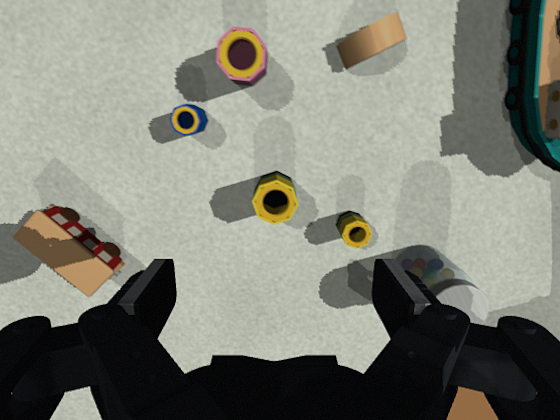

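The view shows the target cup at (274,198), with its mouth up and nothing within the fingers' swing. Its flats are normal to about 2° and 92°. I'll grasp it leaning outward, lay it down, regrasp it, then turn it mouth-down.

```bash
python3 -m jog '[[1,0.02,0,0,0,0,0.157],[1,0.015,0,0,0,0,0.157],[1,0.012,-0.002,-0.03,0,0.157,0],[1,0.012,-0.002,-0.03,0,0.157,0],[1,0.012,-0.002,-0.03,0,0.157,0],[1,0.012,-0.002,-0.03,0,0.157,0],[1,0.012,0,-0.03,0,0.157,0],[1,0,0,0,0,0,0]]'
python3 - <<'E'
from h import *
from scipy.spatial.transform import Rotation as R
s=env.get_state();print(s['joints'].round(3),s['eef_pos']);q=s['orientation'];print(R.from_quat(np.r_[q[1:],q[0]]).as_matrix().round(3))
E
```

```text
clock: 2.4
eef_pos: [0.6358, -0.1641, 0.1233]
orientation: [-0.396, -0.015, 0.918, 0.009]
wrist_force: [-0.7, 0.3, -4.2]
opening: 0.0851
grip_force: 0.0
[-6.000e-03  9.580e-01  5.740e-01  1.000e-03 -2.001e+00 -1.532e+00] [ 0.63580585 -0.1641105   0.12325055]
[[-0.686 -0.021 -0.727]
 [-0.034  0.999  0.004]
 [ 0.726  0.027 -0.687]]
```

```bash
python3 -m jog '[[1,-0.013,0,-0.018,0,0,0],[1,-0.016,0,-0.019,0,0,0],[1,-0.016,0,-0.018,0,0,0],[1,-0.016,0,-0.018,0,0,0],[1,-0.016,0,-0.018,0,0,0],[1,0,0,0,0,0,0]]'
python3 -m jog '[[0.4,0,0,0,0,0,0],[0.4,0,0,0,0,0,0],[0.3,0,0,0,0,0,0],[0.3,0,0,0,0,0,0],[0.3,0,0,0,0,0,0],[0.3,0,0,0,0,0,0]]' 40
python3 -c "
from h import *
cam('wrist','w2.png');print(env.get_state()['wrist_force'])"
```

```text
clock: 3.15
eef_pos: [0.5607, -0.1657, 0.0534]
orientation: [-0.381, -0.015, 0.924, 0.006]
wrist_force: [0.7, 0.7, 1.2]
opening: 0.0854
grip_force: 0.0
clock: 3.9
eef_pos: [0.5624, -0.1655, 0.052]
orientation: [-0.382, -0.015, 0.924, 0.005]
wrist_force: [2.4, 2.0, 6.6]
opening: 0.0493
grip_force: 42.9
[0.9238098  2.05635622 6.29855008]
```

View pics/w2.png

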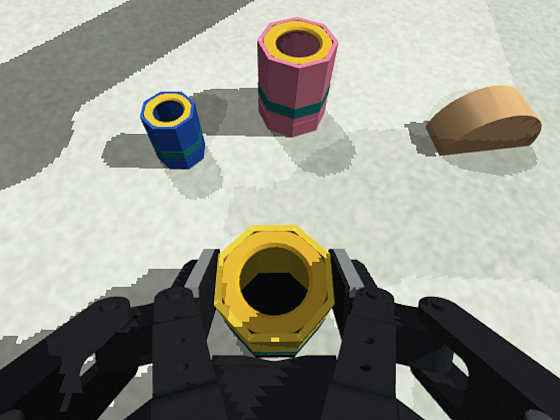

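The pads hold only the rim, because the TCP stopped 20 mm high. I'll open, go lower and grip again.

```bash
python3 -m jog '[[0.9,0,0,0,0,0,0],[1,0,0,0,0,0,0],[1,0,0,-0.008,0,0.02,0],[1,0,0.001,-0.008,0,0.03,0],[1,0,0,-0.006,0,0,0],[1,0,0,0,0,0,0]]'
python3 -c "
from h import *
s=env.get_state();print(s['joints'].round(3),s['wrist_force'])"
```

```text
clock: 4.7
eef_pos: [0.5609, -0.1644, 0.0272]
orientation: [-0.407, -0.015, 0.914, 0.007]
wrist_force: [0.2, 0.4, -0.2]
opening: 0.0856
grip_force: 0.0
[-0.006  0.941  0.254  0.004 -1.721 -1.534] [ 0.2305584   0.36541275 -0.1605292 ]
```

```bash
python3 -m jog '[[0.4,0,0,0,0,0,0],[0.4,0,0,0,0,0,0],[0.3,0,0,0,0,0,0],[0.3,0,0,0,0,0,0],[0.3,0,0,0,0,0,0],[0.3,0,0,0.03,0,0,0],[0.3,0,0,0.04,0,0,0],[0.3,0,0,0.04,0,0,0],[0.3,0,0,0.03,0,0,0]]' 40
python3 -m jog '[[0.3,0,-0.016,0,0,-0.174,0],[0.3,0,-0.016,0,0,-0.174,0],[0.3,0,-0.016,0,0,-0.174,0],[0.3,0,-0.016,0,0,-0.174,0],[0.3,0,-0.016,0,0,-0.174,0],[0.3,0,-0.016,0,0,-0.174,0],[0.3,0,-0.016,0,0,-0.174,0],[0.3,0,-0.016,0,0,-0.174,0],[0.3,0,-0.016,0,0,-0.174,0],[0.3,0,0,0,0,0,0]]'
python3 - <<'E'
from h import *
from scipy.spatial.transform import Rotation as R
s=env.get_state();print(s['joints'].round(3),s['eef_pos']);q=s['orientation'];print(R.from_quat(np.r_[q[1:],q[0]]).as_matrix().round(3))
cam('scene','s2.png');cv2.imwrite('pics/s2c.png',cv2.resize(cv2.imread('pics/s2.png')[100:380,0:300],None,fx=2,fy=2))
E
```

```text
clock: 5.82
eef_pos: [0.5616, -0.1644, 0.1695]
orientation: [-0.405, -0.015, 0.914, 0.007]
wrist_force: [-0.8, 0.0, -0.5]
opening: 0.0493
grip_force: 42.8
clock: 7.08
eef_pos: [0.5575, -0.3034, 0.1653]
orientation: [0.326, -0.013, 0.945, -0.0]
wrist_force: [1.1, 0.8, -1.1]
opening: 0.0495
grip_force: 42.7
[-0.411  0.283 -0.282 -0.611 -0.46  -0.654] [ 0.55750786 -0.30336376  0.16526455]
[[-0.787 -0.025  0.617]
 [-0.025  1.     0.009]
 [-0.617 -0.009 -0.787]]
```

View pics/s2c.png

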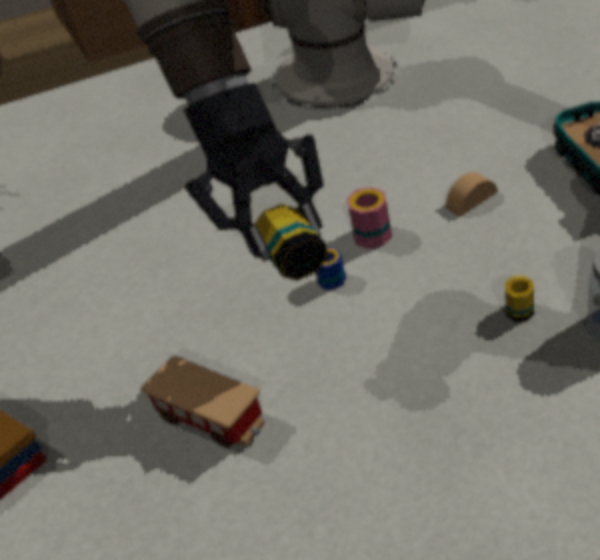

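```bash
python3 -m jog '[[0.3,0,-0.003,-0.025,0,-0.035,0],[0.3,0,-0.003,-0.03,0,-0.035,0],[0.3,0,0,-0.03,0,0,0],[0.3,0,0,-0.03,0,0,0],[0.3,0,0,-0.014,0,0,0],[0.3,0,0,0,0,0,0]]'
python3 - <<'E'
from h import *
from scipy.spatial.transform import Rotation as R
s=env.get_state();q=s['orientation'];print(R.from_quat(np.r_[q[1:],q[0]]).as_matrix().round(3),s['wrist_force'])
E
```

```text
clock: 7.88
eef_pos: [0.5589, -0.3073, 0.0352]
orientation: [0.358, -0.016, 0.934, 0.0]
wrist_force: [0.0, 0.1, 0.2]
opening: 0.0491
grip_force: 42.7
[[-0.743 -0.031  0.668]
 [-0.03   0.999  0.012]
 [-0.668 -0.011 -0.744]] [0.03641598 0.12008875 0.16336824]
```

```bash
python3 -m jog '[[0.3,0,0,-0.008,0,0,0],[0.3,0,0,-0.007,0,0,0],[0.3,0,0,-0.003,0,0,0],[0.3,0,0,0,0,0,0]]'
python3 -m jog '[[0.3,0,0,-0.002,0,0,0],[0.3,0,0,-0.001,0,0,0],[0.3,0,0,0,0,0,0]]'
```

```text
clock: 8.38
eef_pos: [0.5593, -0.3079, 0.019]
orientation: [0.36, -0.016, 0.933, -0.001]
wrist_force: [0.0, -1.1, 0.6]
opening: 0.0495
grip_force: 42.7
clock: 8.75
eef_pos: [0.5592, -0.308, 0.016]
orientation: [0.36, -0.016, 0.933, -0.001]
wrist_force: [0.6, -0.4, -1.2]
opening: 0.0496
grip_force: 42.7
```

```bash
python3 -m jog '[[0.3,0,0,-0.002,0,0,0],[0.3,0,0,0,0,0,0]]'
python3 -m jog '[[0.3,0,0,-0.002,0,0,0],[0.3,0,0,0,0,0,0]]'
```

```text
clock: 9.0
eef_pos: [0.5594, -0.308, 0.0141]
orientation: [0.36, -0.016, 0.933, -0.001]
wrist_force: [-0.6, -0.5, 0.9]
opening: 0.0496
grip_force: 42.7
clock: 9.25
eef_pos: [0.5595, -0.308, 0.0141]
orientation: [0.361, -0.016, 0.932, -0.001]
wrist_force: [-7.1, 2.1, 11.7]
opening: 0.0496
grip_force: 44.2
```

```bash
python3 -m jog '[[0.6,0,0,0.002,0,0,0],[1,0,0,0,0,0,0],[1,0,0,0,0,0,0],[1,-0.02,0,0.024,0,0,0],[1,-0.025,0,0.03,0,0,0],[1,-0.02,0,0.04,0,0,0],[1,0,0,0.04,0,0.1,0],[1,0,0,0.04,0,0.174,0],[1,0,0,0.03,0,0.174,0],[1,0.015,0,0.03,0,0.174,0]]'
python3 - <<'E'
from h import *
c=cam('wrist','w3.png');W=world(c)
m=(W[...,2]>.012)&(np.hypot(W[...,0]-.56,W[...,1]+.308)<.07)
p=W[m];print(len(p),p.mean(0),p.max(0),p.min(0))
q=p[p[:,2]>.04];print(q[:,2].max(),cv2.minAreaRect(q[:,:2].astype(np.float32)));print(cv2.minAreaRect(p[:,:2].astype(np.float32)))
E
```

```text
clock: 10.5
eef_pos: [0.5036, -0.303, 0.2059]
orientation: [0.121, -0.019, 0.992, 0.019]
wrist_force: [0.4, -0.5, -1.1]
opening: 0.0854
grip_force: 0.0
3673 [ 0.54538556 -0.3126372   0.060915  ] [ 0.58792566 -0.28310723  0.24444705] [ 0.5016461  -0.34754729  0.01201823]
0.24444704933158923 ((0.5440297722816467, -0.31733211874961853), (0.08741960674524307, 0.05673335865139961), 2.6905436515808105)
((0.5440164804458618, -0.31477969884872437), (0.08729129284620285, 0.06229100376367569), 2.3635823726654053)
```

View pics/w3.png

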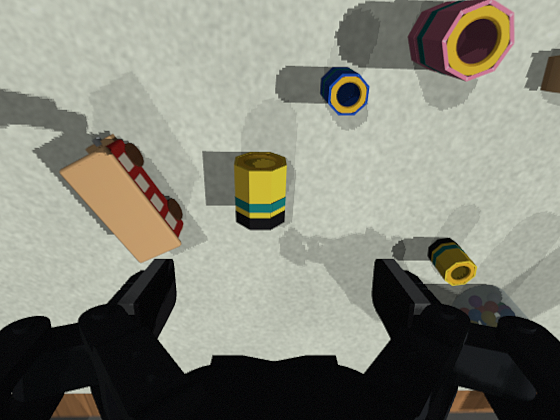

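The funnel lies on a flat around (261,190), mouth toward the base and black end outward. My mask took in the fingers, so I'll remeasure and turn the tool outward at the same time.

```bash
python3 - <<'E'
from h import *
c=cam('wrist');W=world(c)
m=(W[...,2]>.035)&(W[...,2]<.06)&(np.hypot(W[...,0]-.55,W[...,1]+.308)<.06)
n,l,s,_=cv2.connectedComponentsWithStats(m.astype(np.uint8));p=W[l==1+s[1:,4].argmax()]
print(len(p),p.mean(0),p.max(0),p.min(0),np.median(p[:,2]),cv2.minAreaRect(p[:,:2].astype(np.float32)))
E
python3 -m jog '[[1,0.02,0,0,0,0.174,0],[1,0.02,0,0,0,0.174,0],[1,0.02,0,0,0,0.174,0],[1,0.02,0,-0.01,0,0.174,0],[1,0.02,0,-0.02,0,0.174,0],[1,0.02,0,-0.02,0,0.174,0],[1,0.015,0,-0.02,0,0.1,0],[1,0,0,0,0,0,0]]'
python3 - <<'E'
from h import *
from scipy.spatial.transform import Rotation as R
s=env.get_state();print(s['joints'].round(3),s['eef_pos']);q=s['orientation'];print(R.from_quat(np.r_[q[1:],q[0]]).as_matrix().round(3))
E
```

```text
2987 [ 0.55192191 -0.30906372  0.04498087] [ 0.58761226 -0.28369429  0.05104625] [ 0.52204867 -0.33392237  0.03500174] 0.04710444711940265 ((0.5547810792922974, -0.30881303548812866), (0.06521482020616531, 0.04958752170205116), 0.8358827829360962)
clock: 11.6
eef_pos: [0.6393, -0.3019, 0.1217]
orientation: [-0.44, -0.008, 0.898, 0.03]
wrist_force: [-0.3, -0.7, -1.6]
opening: 0.0854
grip_force: 0.0
[-0.175  1.116  0.821  0.111 -2.184 -1.359] [ 0.63930447 -0.30186174  0.12165275]
[[-0.613  0.013 -0.79 ]
 [-0.04   0.998  0.048]
 [ 0.789  0.061 -0.611]]
```

```bash
python3 -m jog '[[1,-0.011,-0.001,-0.012,-0.03,0,0.014],[1,-0.011,-0.001,-0.012,-0.03,0,0.014],[1,-0.011,-0.001,-0.012,0,0,0],[1,-0.011,-0.001,-0.012,0,0,0],[1,-0.011,-0.001,-0.012,0,0,0],[1,-0.011,-0.001,-0.012,0,0,0],[1,-0.011,-0.001,-0.012,0,0,0],[1,-0.011,0,-0.012,0,0,0],[1,0,0,0,0,0,0]]'
python3 - <<'E'
from h import *
from scipy.spatial.transform import Rotation as R
s=env.get_state();q=s['orientation'];print(R.from_quat(np.r_[q[1:],q[0]]).as_matrix().round(3),s['wrist_force'])
E
```

```text
clock: 12.72
eef_pos: [0.5515, -0.3109, 0.0415]
orientation: [-0.431, -0.005, 0.902, -0.006]
wrist_force: [0.1, -0.6, -0.2]
opening: 0.0855
grip_force: 0.0
[[-0.628 -0.014 -0.778]
 [-0.004  1.    -0.015]
 [ 0.778 -0.006 -0.628]] [ 0.05163053 -0.61336735 -0.21003647]
```

```bash
python3 -m jog '[[1,-0.002,0.001,-0.010,0,0,0],[1,-0.001,0.001,-0.010,0,0,0],[1,0,0,-0.007,0,0,0],[1,0,0,0,0,0,0]]'
python3 -m jog '[[0.4,0,0,0,0,0,0],[0.4,0,0,0,0,0,0],[0.3,0,0,0,0,0,0],[0.3,0,0,0,0,0,0],[0.3,0,0,0,0,0,0],[0.3,0,0,0,0,0,0]]' 60
python3 - <<'E'
from h import *
from scipy.spatial.transform import Rotation as R
s=env.get_state();q=s['orientation'];print(R.from_quat(np.r_[q[1:],q[0]]).as_matrix().round(4))
E
```

```text
clock: 13.22
eef_pos: [0.5491, -0.3083, 0.0111]
orientation: [-0.433, -0.006, 0.901, -0.006]
wrist_force: [-0.6, -0.3, 0.6]
opening: 0.0851
grip_force: 0.0
clock: 13.98
eef_pos: [0.5497, -0.3086, 0.0126]
orientation: [-0.432, -0.006, 0.902, -0.007]
wrist_force: [1.8, -1.0, 1.7]
opening: 0.0491
grip_force: 62.4
[[-0.6269 -0.0157 -0.7789]
 [-0.0044  0.9999 -0.0166]
 [ 0.7791 -0.0069 -0.6269]]
```

```bash
python3 - <<'E'
import numpy as np
from h import *
from scipy.spatial.transform import Rotation as R
s=env.get_state();q=s['orientation'];M=R.from_quat(np.r_[q[1:],q[0]]).as_matrix()
o=np.array([.587,-.3088,.025]);m=o+[-.064,0,0]
np.savez('g.npz',o=M.T@(o-s['eef_pos']),m=M.T@(m-s['eef_pos']));print(M.T@(o-s['eef_pos']),M.T@(m-s['eef_pos']))
E
python3 -m jog '[[0.3,0,0,0.04,0,0,0],[0.3,0,0,0.05,0,-0.05,0],[0.3,0,0,0.05,0,-0.17,0],[0.3,0,0.01,0.04,0,-0.17,0],[0.3,0,0.01,0.03,0,-0.17,0],[0.3,0,0.01,0.02,0,-0.17,0],[0.3,0,0.01,0,0,-0.17,0],[0.3,0,0.01,0,0,-0.17,0],[0.3,0,0.02,0,0,-0.17,0],[0.3,0,0.02,0,0,-0.17,0]]'
python3 -m jog '[[0.3,-0.007,0.04,0,0,-0.1,0],[0.3,-0.007,0.05,0,0,-0.05,0],[0.3,-0.007,0.05,0,0,0,0],[0.3,-0.007,0.05,0,0,0,0],[0.3,-0.007,0.05,0,0,0,0],[0.3,-0.007,0.05,0,0,0,0],[0.3,-0.007,0.04,0,0,0,0],[0.3,-0.007,0.04,0,0,0,0],[0.3,0,0.03,0,0,0,0],[0.3,0,0,0,0,0,0]]'
cat > where.py <<'E'
from h import *
from scipy.spatial.transform import Rotation as R
s=env.get_state();q=s['orientation'];M=R.from_quat(np.r_[q[1:],q[0]]).as_matrix();g=np.load('g.npz')
o,m=[M@g[k]+s['eef_pos'] for k in 'om'];ax=(m-o)/.064
print('closed',o.round(4),'mouth',m.round(4),'axis',ax.round(3),'turn to upright',np.cross(ax,[0,0,-1]).round(3),'\ntool y',M[:,1].round(3),'z',M[:,2].round(3),'j',s['joints'].round(2),'F',s['wrist_force'].round(1),'M',s['moment'].round(2))
E
python3 where.py
```

```text
[-0.01368719 -0.00082874 -0.0368418 ] [0.0264345  0.00017632 0.01301038]
clock: 15.22
eef_pos: [0.5485, -0.2181, 0.2425]
orientation: [0.258, 0.0, 0.966, -0.008]
wrist_force: [0.6, 0.2, -1.1]
opening: 0.0494
grip_force: 62.3
clock: 16.48
eef_pos: [0.5049, 0.1029, 0.2588]
orientation: [0.308, 0.004, 0.951, -0.019]
wrist_force: [0.3, -0.6, -0.6]
opening: 0.0491
grip_force: 62.4
closed [0.4944 0.1035 0.2966] mouth [0.4911 0.1024 0.2327] axis [-0.052 -0.018 -0.998] turn to upright [ 0.018 -0.052  0.   ] 
tool y [ 0.02   0.999 -0.034] z [ 0.585 -0.039 -0.81 ] j [ 0.54 -0.08 -0.93  1.1  -0.39 -3.1 ] F [ 0.3 -0.6 -0.6] M [ 0.02  1.24 -0.05]
```

Joint 6 is at its limit. I'll yaw the tool so the lean is radial, which unwinds j4 and j6, and straighten the funnel at the same time.

```bash
python3 -m jog '[[0.3,0,0,0,0,0,0.06],[0.3,0,0,0,0,0,0.09],[0.3,0,0,0,0,0,0.09],[0.3,0,0,0,0,0,0.09],[0.3,0,0,0,0,0,0.09],[0.3,0,0,0,0,0,0.05],[0.3,0,0,0,0,0,0]]'
python3 where.py
```

```text
clock: 17.35
eef_pos: [0.5056, 0.099, 0.2589]
orientation: [0.304, -0.209, 0.928, 0.05]
wrist_force: [0.9, -0.2, -0.5]
opening: 0.0496
grip_force: 62.4
closed [0.4959 0.0951 0.2968] mouth [0.4934 0.0925 0.2329] axis [-0.039 -0.039 -0.998] turn to upright [ 0.039 -0.039  0.   ] 
tool y [-0.418  0.908 -0.035] z [ 0.544  0.219 -0.81 ] j [ 0.55 -0.09 -0.77  0.35 -0.29 -1.98] F [ 0.9 -0.2 -0.5] M [-0.38  1.21 -0.02]
```

```bash
python3 -m jog '[[0.3,-0.003,0.018,0,0.01,-0.01,0.06],[0.3,-0.003,0.018,0,0.01,-0.01,0.06],[0.3,-0.003,0.018,0,0.01,-0.01,0.06],[0.3,-0.003,0.018,0,0.01,-0.01,0.06],[0.3,-0.003,0.018,0,0,0,0.06],[0.3,-0.003,0.018,0,0,0,0.06],[0.3,0,0,0,0,0,0]]'
python3 where.py
python3 - <<'E'
from h import *
for n in ('wrist','top','scene'):
    c=cam(n,'x_'+n+'.png');W=world(c)
    for nm,lo,hi in (('stud',.056,.072),):
        m=(W[...,2]>lo)&(W[...,2]<hi)&(np.hypot(W[...,0]-.474,W[...,1]-.202)<.02);p=W[m]
        print(n,len(p),p.mean(0) if len(p) else '')
a=cv2.imread('pics/x_wrist.png');b=cv2.imread('pics/x_scene.png')
cv2.imwrite('pics/x.png',np.vstack([cv2.resize(a,(400,300)),cv2.resize(b[60:270,150:430],(400,300))]))
E
```

```text
clock: 18.23
eef_pos: [0.4879, 0.2073, 0.2586]
orientation: [0.312, -0.367, 0.869, 0.118]
wrist_force: [-0.1, -0.3, -0.1]
opening: 0.0493
grip_force: 62.4
closed [0.4791 0.1984 0.2959] mouth [0.4795 0.1981 0.2319] axis [ 0.006 -0.004 -1.   ] turn to upright [0.004 0.006 0.   ] 
tool y [-0.71   0.703 -0.023] z [ 0.455  0.434 -0.778] j [ 0.67 -0.05 -0.58 -0.16 -0.37 -1.31] F [-0.1 -0.3 -0.1] M [-0.95  1.   -0.02]
wrist 400 [0.47335052 0.20047876 0.06180103]
top 0 
scene 30 [0.47808182 0.2029621  0.06280791]
```

View pics/x.png

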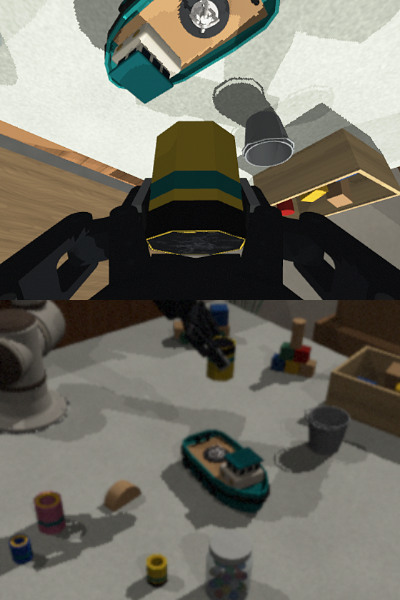

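The stud shows at (205,12) in the upper wrist panel, clear of the wheelhouse. The funnel is held mouth-down, with its black end nearest the palm. Now I'll centre it and lower it to just above the stud tip.

```bash
python3 -m jog '[[0.3,-0.003,0.002,-0.01,0,0,0],[0.3,-0.002,0.002,-0.018,0,0,0],[0.3,0,0,-0.018,0,0,0],[0.3,0,0,-0.018,0,0,0],[0.3,0,0,-0.018,0,0,0],[0.3,0,0,-0.018,0,0,0],[0.3,0,0,-0.018,0,0,0],[0.3,0,0,-0.016,0,0,0],[0.3,0,0,0,0,0,0]]'
python3 where.py
```

```text
clock: 19.5
eef_pos: [0.4821, 0.211, 0.1233]
orientation: [0.31, -0.367, 0.869, 0.118]
wrist_force: [-0.1, 0.0, 0.6]
opening: 0.0491
grip_force: 62.4
closed [0.4734 0.2022 0.1606] mouth [0.4737 0.2018 0.0966] axis [ 0.004 -0.005 -1.   ] turn to upright [0.005 0.004 0.   ] 
tool y [-0.711  0.703 -0.022] z [ 0.453  0.433 -0.779] j [ 0.59  0.17 -0.59 -0.66 -0.17 -0.75] F [-0.1  0.   0.6] M [-0.95  0.92  0.  ]
```

```bash
python3 -m jog '[[0.3,0,0,0.005,0,0,0.03],[0.3,0,0,0,0,0,0.08],[0.3,0,0,0,0,0,0.08],[0.3,0,0,0,0,0,0.08],[0.3,0,0,0,0,0,0.08],[0.3,0,0,0,0,0,0.03],[0.3,0,0,0,0,0,0]]'
python3 where.py
```

```text
clock: 20.38
eef_pos: [0.4824, 0.2117, 0.1298]
orientation: [0.284, -0.524, 0.784, 0.175]
wrist_force: [-0.4, -0.4, -0.4]
opening: 0.0495
grip_force: 62.4
closed [0.4775 0.2002 0.167 ] mouth [0.478  0.2001 0.103 ] axis [ 0.007 -0.001 -1.   ] turn to upright [0.001 0.007 0.   ] 
tool y [-0.921  0.389 -0.023] z [ 0.261  0.572 -0.778] j [ 0.35  0.23 -0.41 -0.89 -0.61 -0.08] F [-0.4 -0.4 -0.4] M [-1.26  0.59  0.01]
```

```bash
python3 -m jog '[[0.3,-0.002,0.001,-0.008,0,0.003,0],[0.3,-0.0015,0.001,-0.008,0,0.003,0],[0.3,0,0,-0.008,0,0,0],[0.3,0,0,-0.008,0,0,0],[0.3,0,0,-0.006,0,0,0],[0.3,0,0,0,0,0,0]]'
python3 where.py
python3 - <<'E'
from h import *
cam('scene','y.png');b=cv2.imread('pics/y.png')
cv2.imwrite('pics/y2.png',cv2.resize(b[80:240,230:420],None,fx=4,fy=3.7))
E
```

```text
clock: 21.12
eef_pos: [0.4789, 0.2138, 0.0911]
orientation: [0.281, -0.524, 0.784, 0.177]
wrist_force: [-0.6, -0.7, -0.6]
opening: 0.0495
grip_force: 62.4
closed [0.4743 0.2023 0.1284] mouth [0.4743 0.2023 0.0644] axis [ 0.    -0.001 -1.   ] turn to upright [0.001 0.    0.   ] 
tool y [-0.922  0.388 -0.016] z [ 0.255  0.573 -0.779] j [ 0.33  0.3  -0.42 -0.98 -0.59  0.05] F [-0.6 -0.7 -0.6] M [-1.25  0.58  0.04]
```

View pics/y2.png

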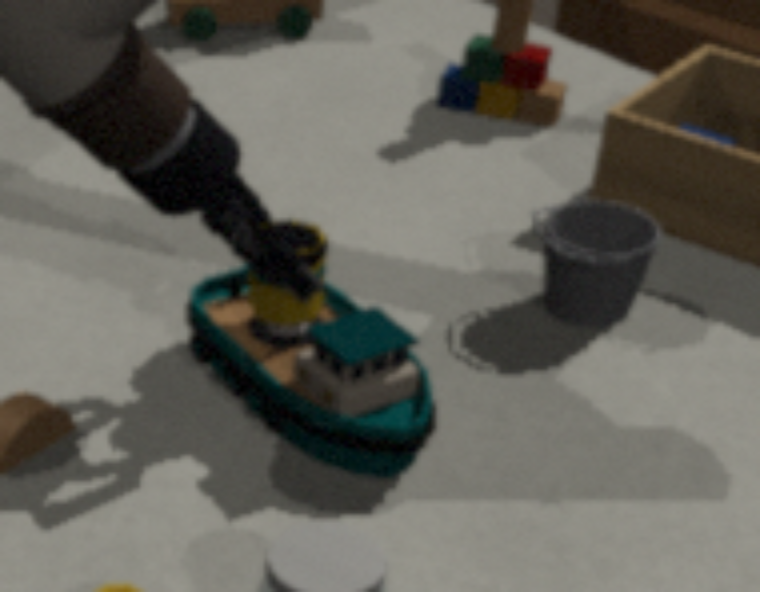

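The funnel is upright over the stud at (285,290), with the fingertips clear of the wheelhouse. I'll press in small steps.

```bash
python3 -m jog '[[0.3,0,0,-0.003,0,0,0],[0.3,0,0,-0.002,0,0,0],[0.3,0,0,0,0,0,0]]'; python3 where.py
python3 -m jog '[[0.3,0,0,-0.002,0,0,0],[0.3,0,0,-0.001,0,0,0],[0.3,0,0,0,0,0,0]]'; python3 where.py
```

```text
clock: 21.55
eef_pos: [0.4791, 0.2141, 0.0869]
orientation: [0.282, -0.524, 0.784, 0.177]
wrist_force: [-0.2, -0.3, -0.6]
opening: 0.0493
grip_force: 62.4
closed [0.4744 0.2025 0.1241] mouth [0.4745 0.2025 0.0601] axis [ 0.002 -0.    -1.   ] turn to upright [0.    0.002 0.   ] 
tool y [-0.922  0.388 -0.017] z [ 0.256  0.573 -0.779] j [ 0.32  0.31 -0.42 -1.   -0.58  0.07] F [-0.2 -0.3 -0.6] M [-1.21  0.49 -0.01]
clock: 21.92
eef_pos: [0.4797, 0.2141, 0.0842]
orientation: [0.282, -0.524, 0.784, 0.177]
wrist_force: [2.0, 1.4, -0.5]
opening: 0.0491
grip_force: 62.4
closed [0.475  0.2026 0.1215] mouth [0.4752 0.2025 0.0575] axis [ 0.003 -0.    -1.   ] turn to upright [0.    0.003 0.   ] 
tool y [-0.922  0.388 -0.019] z [ 0.257  0.573 -0.778] j [ 0.32  0.31 -0.42 -1.   -0.58  0.08] F [ 2.   1.4 -0.5] M [-1.04  0.06 -0.26]
```

```bash
python3 -m jog '[[0.3,0.001,0.0005,-0.002,0,0,0],[0.3,0,0,0,0,0,0]]'; python3 where.py
python3 -m jog '[[0.3,0,0,-0.002,0,0,0],[0.3,0,0,-0.001,0,0,0],[0.3,0,0,0,0,0,0]]'; python3 where.py
```

```text
clock: 22.18
eef_pos: [0.4804, 0.2146, 0.0823]
orientation: [0.282, -0.524, 0.784, 0.177]
wrist_force: [0.7, -0.7, 4.2]
opening: 0.0496
grip_force: 63.1
closed [0.4757 0.2031 0.1196] mouth [0.4759 0.2031 0.0556] axis [ 0.003  0.    -1.   ] turn to upright [-0.     0.003  0.   ] 
tool y [-0.922  0.387 -0.018] z [ 0.256  0.573 -0.778] j [ 0.32  0.32 -0.42 -1.01 -0.58  0.09] F [ 0.7 -0.7  4.2] M [-0.76  0.16 -0.11]
clock: 22.55
eef_pos: [0.4788, 0.2143, 0.0777]
orientation: [0.28, -0.524, 0.784, 0.178]
wrist_force: [-1.1, -0.2, -4.5]
opening: 0.0494
grip_force: 62.4
closed [0.4743 0.2028 0.115 ] mouth [0.4742 0.2027 0.051 ] axis [-0.001 -0.001 -1.   ] turn to upright [ 0.001 -0.001  0.   ] 
tool y [-0.922  0.387 -0.015] z [ 0.253  0.573 -0.78 ] j [ 0.32  0.32 -0.42 -1.02 -0.58  0.1 ] F [-1.1 -0.2 -4.5] M [-1.79  0.72 -0.03]
```

Clicked through: the force now pulls down and the rim is about 3 mm up. I'll press on to the washer.

```bash
python3 -m jog '[[0.3,0,0,-0.002,0,0,0],[0.3,0,0,-0.001,0,0,0],[0.3,0,0,0,0,0,0]]'; python3 where.py
python3 -m jog '[[0.3,0,0,-0.001,0,0,0],[0.3,0,0,0,0,0,0]]'; python3 where.py
```

```text
clock: 22.92
eef_pos: [0.4797, 0.2147, 0.0757]
orientation: [0.281, -0.524, 0.784, 0.177]
wrist_force: [0.1, 0.2, -0.5]
opening: 0.0492
grip_force: 62.3
closed [0.4751 0.2031 0.113 ] mouth [0.4752 0.2031 0.049 ] axis [ 0.001 -0.    -1.   ] turn to upright [0.    0.001 0.   ] 
tool y [-0.922  0.387 -0.017] z [ 0.255  0.573 -0.779] j [ 0.31  0.33 -0.42 -1.03 -0.58  0.11] F [ 0.1  0.2 -0.5] M [-1.31  0.61  0.03]
clock: 23.18
eef_pos: [0.4801, 0.2146, 0.0749]
orientation: [0.282, -0.524, 0.784, 0.177]
wrist_force: [-0.5, -0.6, -1.5]
opening: 0.0495
grip_force: 62.3
closed [0.4754 0.2031 0.1122] mouth [0.4755 0.203  0.0482] axis [ 0.002 -0.    -1.   ] turn to upright [0.    0.002 0.   ] 
tool y [-0.922  0.388 -0.017] z [ 0.256  0.573 -0.779] j [ 0.31  0.33 -0.42 -1.03 -0.58  0.12] F [-0.5 -0.6 -1.5] M [-1.24  0.61 -0.02]
```

```bash
python3 -m jog '[[0.3,0,0,-0.001,0,0,0],[0.3,0,0,0,0,0,0]]' 90; python3 where.py
python3 -m jog '[[0.3,0,0,-0.001,0,0,0],[0.3,0,0,0,0,0,0],[0.3,0,0,0,0,0,0]]'; python3 where.py
```

```text
clock: 23.42
eef_pos: [0.4802, 0.2147, 0.0746]
orientation: [0.282, -0.524, 0.784, 0.177]
wrist_force: [-1.2, -1.6, 5.2]
opening: 0.049
grip_force: 95.3
closed [0.4755 0.2031 0.1119] mouth [0.4757 0.2031 0.0479] axis [ 0.002  0.001 -1.   ] turn to upright [-0.001  0.002  0.   ] 
tool y [-0.922  0.387 -0.018] z [ 0.256  0.574 -0.778] j [ 0.31  0.33 -0.42 -1.03 -0.58  0.12] F [-1.2 -1.6  5.2] M [-0.73  0.69  0.21]
clock: 23.8
eef_pos: [0.4802, 0.2148, 0.0746]
orientation: [0.282, -0.525, 0.783, 0.178]
wrist_force: [-3.5, -4.7, 11.9]
opening: 0.0489
grip_force: 96.2
closed [0.4755 0.2031 0.1119] mouth [0.4757 0.2032 0.0479] axis [ 0.003  0.002 -1.   ] turn to upright [-0.002  0.003  0.   ] 
tool y [-0.922  0.386 -0.018] z [ 0.256  0.575 -0.777] j [ 0.31  0.33 -0.42 -1.03 -0.58  0.13] F [-3.5 -4.7 11.9] M [-0.27  0.97  0.38]
```

Seated: 12 N with no further travel. I'll relieve some of the side load, let it settle and check.

```bash
python3 -m jog '[[0.3,-0.0005,-0.0007,0,0,0,0],[0.3,0,0,0,0,0,0],[0.3,0,0,0,0,0,0],[0.3,0,0,0,0,0,0],[0.3,0,0,0,0,0,0]]'; python3 where.py
python3 - <<'E'
from h import *
c=cam('top','z.png');W=world(c);b=cam('scene','z2.png')
f=W[(np.abs(W[...,0]-.565)<.04)&(np.abs(W[...,1]-.189)<.04)&(W[...,2]>.085)&(W[...,2]<.106)];print('roof',f.mean(0),f[:,2].std())
cv2.imwrite('pics/z3.png',cv2.resize(cv2.imread('pics/z2.png')[100:230,260:360],None,fx=4.5,fy=4.5,interpolation=2))
E
```

```text
clock: 24.42
eef_pos: [0.4801, 0.2146, 0.0746]
orientation: [0.283, -0.524, 0.783, 0.178]
wrist_force: [-2.4, -1.3, 8.3]
opening: 0.0491
grip_force: 95.1
closed [0.4754 0.203  0.1119] mouth [0.4757 0.2031 0.0479] axis [ 0.004  0.002 -1.   ] turn to upright [-0.002  0.004  0.   ] 
tool y [-0.922  0.387 -0.018] z [ 0.257  0.575 -0.777] j [ 0.31  0.33 -0.42 -1.03 -0.58  0.13] F [-2.4 -1.3  8.3] M [0.03 0.63 0.26]
roof [0.56933846 0.1843899  0.09951069] 0.001780526147368311
```

View pics/z3.png

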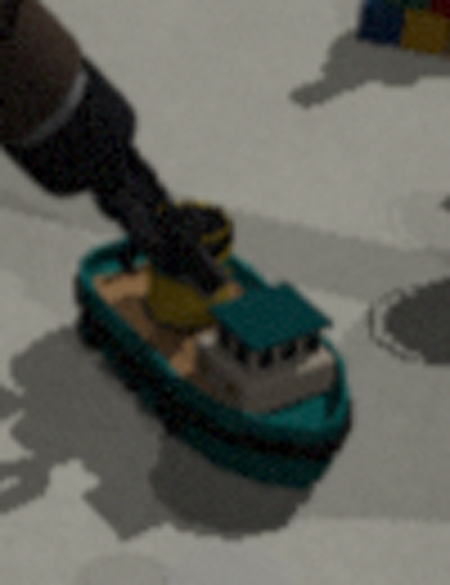

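The funnel is down on the deck at (185,290) and the tug is upright. The push eased to 8 N, so I'll bring it back up to about 11 N.

```bash
python3 -m jog '[[0.3,-0.0003,0,-0.0006,0,0,0],[0.3,0,0,0,0,0,0],[0.3,0,0,0,0,0,0],[0.3,0,0,0,0,0,0],[0.3,0,0,0,0,0,0],[0.3,0,0,0,0,0,0]]'; python3 where.py
```

```text
clock: 25.28
eef_pos: [0.4801, 0.2147, 0.0746]
orientation: [0.283, -0.524, 0.783, 0.178]
wrist_force: [-3.2, -3.3, 12.5]
opening: 0.0491
grip_force: 95.9
closed [0.4754 0.203  0.1118] mouth [0.4757 0.2032 0.0479] axis [ 0.005  0.003 -1.   ] turn to upright [-0.003  0.005  0.   ] 
tool y [-0.922  0.387 -0.019] z [ 0.257  0.576 -0.776] j [ 0.31  0.33 -0.42 -1.04 -0.58  0.13] F [-3.2 -3.3 12.5] M [0.24 0.63 0.35]
```

```bash
python3 -c "
from h import *
print(env.get_state()['wrist_force']);print(order.finish_job())"
```

```text
[-3.16267403 -3.28236543 12.45159598]
the job is handed in; nothing more can be done
None
```

The yellow funnel is turned over, clicked onto the tug's stud and bedded on the washer (closed end measured about 112 mm up), and I handed the job in at about 25 s still pressing it down with about 12 N; the tug is upright.

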